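Fit the amber filter in a work-lamp head and screw down its retaining ring

ROBOT

A 7-joint arm with a two-finger parallel gripper is mounted at the origin on the work surface. World frame = base frame: x ahead of the robot, y to its left, z up, the work surface at z = 0. Lengths are in m, angles in rad, forces in N, time in s.
With the tool pointing down it reaches from about 0.425 to 0.825 m from the base axis. Payload 3.6 kg.
Tool frame: the origin (TCP) lies at the very end of the fingers, on their centre line; the grasp point (between the pads) lies robot.grip_point_offset behind it (robot.grip_point_offset is the distance from the TCP to the grasp point, in m); z points along the fingers, y is the line along which they close (so a half turn about z gives the same grasp; the last joint's range is limited). The gripper opens to 85 mm and grips with 20 to 120 N. Pads are 22 mm wide; open, the fingers measure 114 mm over their backs; the gripper's body (76 mm by 85 mm) begins 54 mm behind the grasp point. The pads swing forward as they close: fully open they stand 13 mm farther back than shut.
Start: joints at [-1.194, 0.615, -0.013, 1.423, 0.008, 1.103, -0.04], TCP at [0.255, 0.598, 0.231] pointing down, gripper open.
Joint ranges: [-3.12, 3.12], [-0.3, 2.06], [-1.34, 1.32], [0.26, 2.42], [-1.36, 4.5], [0.01, 1.98], [-2.84, 2.84]. Speed limits (rad/s): [2.79, 2.79, 3.14, 3.14, 3.14, 3.14, 3.14].

INTERFACE

Orientations are given as a unit quaternion [x, y, z, w].
In Python, from plant import monitor, imaging, ticket, robot gives the robot as it stands.
- The arm moves only by the tool arm_command, never from a script. Its arguments are lists of equal length, an entry for each row: "travel": the shift along the tool's x, y, z in m, a list of three; "dr": the turn, a rotation vector about the tool's x, y, z in degrees, a list of three; "claw": the finger opening in m, from 0 to 0.0854. In form: {"travel": [[dx, dy, dz], ...], "dr": [[wx, wy, wz], ...], "claw": [claw, ...]}. A call has 1 to 5 rows; each row shifts and turns the commanded pose from where the row before left it, along the tool's axes as they then stand; what a row does not reach is not made up. A row lasts 1/8 s, in which the tool goes at most 62.5 mm and 10.7 degrees, less where a joint would pass 70% of its speed; a pose out of reach is approached as far as the arm can. A call is refused whole if a number of a shift passes 0.0625 or a number of a turn 10.7, either way. A call with a gripper value outside its range is refused whole. The fingers move at their own pace and stop on an object; "force" is the grip in N (left out, the last holds). Time passes only in rows, so rows that do not move let the fingers close. It gives the time, the measured TCP pose, the force, the opening and the grip force at its end, in the units of the state.
- monitor.observe(): the state, without advancing time (a new reading comes with each control period).
- imaging.snapshot(name): name is "side" or "top" or "wrist"; returns a dict with "color" (420x560x3 uint8, red, green, blue), "vertical_fov" (degrees; the focal length in pixels is half the picture's height over the tangent of half this angle, whatever the lens; pixels are square), "cx", "cy" (the principal point, pixels), "T" (4x4, takes a point from camera to world coordinates). Camera axes: x right, y down, z forward; pixel columns grow to the right and rows downward; lengths in m; the calibration is good to about 2 mm. A picture is of the moment at which its call begins. There is no depth.
- ticket.finish_job(): hands the job in; it is judged then, once.
The state is a dict: "clock": time; "qpos": joint angles; "joint_vel": joint speeds; "joint_efforts": joint torques, N m; "tcp_pos": TCP position; "eef_rot": TCP orientation; "ft_force": force on the tool from outside, world axes, zero at the start; "torque": the same for the moment, N m; "width": opening from 0.0 (shut) to 1.0 (fully open); "gripper_force": force on a finger pad.
Only numpy, scipy, OpenCV 4.12 (cv2) and the standard library are available. Lean on these libraries where they do the work, as an engineer would, in place of code of your own. Each camera call takes 0.05 s, during which the arm holds its last target. There are 200 camera calls.

TASK

Put the bolted-down lamp head together: drop the amber glass filter flat into the barrel, then the black spacer on top of it, then set the brass retaining ring on the barrel with its narrow knurled collar up and screw it clockwise until it is fully home on the barrel's flange, clamping the stack. Let go, and leave the green bottle, the wrench and the yellow tray where they are.

Things in the scene. Friction and masses are not known exactly. Their poses are not given: they have to be found in the camera images.
- barrel: Fixed lamp barrel, upright, open at the top. Origin: centre of its underside, on the bench, z up. Dark round flange 76 mm in diameter, 12 mm high; on it an aluminium tube, bore 44 mm, outside 50 mm, with its rim 33.5 mm above the bench and a coarse thread outside it.
- barrel_thread (a point): On the barrel's axis at the height of the thread starts, 26 mm above the bench. Right-handed three-start thread, 59 mm over its crests, lead 24 mm per turn: the ring goes down when turned clockwise from above. The three threads start at the barrel's own yaw angles 0, 120 and 240 degrees and run down clockwise for 200 degrees each. The thread holds by friction.
- seat (a joint): Blue spring seat for the stack inside the barrel, its face 17 mm above the bench when free. Value in m: 0 free, grows as it is pressed down (travel 5 mm, about 3.5 N per mm). With filter and spacer in place it is pressed about 3 mm when the ring is fully home.
- filter: Amber glass disc, 40 mm in diameter, 10 mm thick, about 35 g, loose, lying flat on the bench; either face may be up. Origin: centre of its underside, z up.
- filter_center (a point): Centre of the amber filter disc.
- spacer: Black plastic spacer, a short tube 40 mm outside, 28 mm inside, 12 mm high, 30 g, loose, lying flat on the bench; either face may be up. Origin: centre of its underside, z up. On the seated filter it stands 5.5 mm proud of the barrel's rim until clamped.
- spacer_center (a point): Centre of the spacer.
- ring: Brass retaining ring, about 120 g, loose, standing on the bench the right way up. Origin: centre of its underside, z up. Wide skirt 69 mm in diameter (63 mm inside) from 0 to 24 mm high; top wall from 24 to 28 mm, whose underside presses the spacer; above it a knurled collar to grip, 49 mm in diameter, from 28 to 46 mm; a 30 mm hole through the top.
- ring_lugs (a point): On the ring's axis, 2.5 mm above its lower edge: height of its three lugs, inside the skirt (53 mm between them), 3 mm high, 6 mm wide, at the ring's own yaw angles 0, 120, 240 degrees, with red marks above. Set on the barrel at any yaw, they rest on the threads; home (lower edge on the flange) each is 200 degrees clockwise of its thread's start.
- bottle: Green plastic bottle, 56 mm in diameter, 150 mm tall, standing. Origin: centre of its underside. To be left alone.
- wrench: Steel wrench, 160 mm long, lying flat on the bench along its own x. To be left alone.
- tray: Yellow open plastic tray, 90 x 140 x 35 mm. Origin: centre of its underside. To be left alone.
Things that resemble listed ones, but are neither listed nor needed, are in the scene too. Of the things that look like the spacer, take the one that is nearest to the robot's base at the start.

How it is judged:
On the way, in this order (a step that is already met when the one before it is completed fails the run):
1. the filter lies flat on the seat in the barrel, let go (horizontal distance between filter_center and barrel below 0.0035 m and z of filter_center in the frame of barrel between 0.0165 and 0.0236 m and contact force between the fingers and filter below 0.1 N), for 0.2 s.
2. the spacer lies on the filter in the barrel, let go (horizontal distance between each of filter_center, spacer_center and barrel below 0.0035 m and z of filter_center in the frame of barrel between 0.0165 and 0.0236 m and z of spacer_center in the frame of barrel between 0.0275 and 0.0347 m and contact force between the fingers and spacer below 0.1 N), for 0.2 s.
At the end, for the whole second after the job is handed in: Filter on the seat and spacer on the filter, within 3.5 mm of the barrel axis; ring screwed home over them, collar up, lower edge within 1.5 mm of the flange, centred within 4 mm, level within 0.06 rad, at rest; seat pressed at least 1 mm by the clamped stack (horizontal distance between each of filter_center, spacer_center and barrel below 0.0035 m and z of filter_center in the frame of barrel between 0.0165 and 0.0236 m and z of spacer_center in the frame of barrel between 0.0275 and 0.0347 m and z of ring in the frame of barrel below 0.0135 m and horizontal distance between ring and barrel below 0.004 m and angle between ring's own z axis and vertical below 0.06 rad and value of joint seat above 0.001 m and linear speed of ring below 0.01 m/s and angular speed of ring below 0.1 rad/s); the robot touches nothing.
It fails at once if the bottle, the wrench or the tray is shifted more than 25 mm (distance of any of bottle, wrench, tray from where it was at the start of the episode above 0.025 m).
It fails at once if the bottle is tipped over (angle between bottle's own z axis and vertical above 0.5 rad).
It also fails if it takes over 72 s, if anything falls off the work surface, if the arm or the gripper's body presses on something with over 40 N, if the wrist force passes 120 N, or if a joint passes its speed limit or range.

## Working session

There is one attempt and no reset: what is moved stays moved. The work goes in short steps, Python scripts to look and compute and a tool call to move; the robot and the scene stay as the last step left them, time stands still between calls to the robot, and variables do not carry over. Pictures are saved under pics/ and viewed, at most 10 in all, crops included, and the job is handed in when it is done.

Besides the shell and the picture viewer there is one more tool, called after "Emit:" in YAML: its name, and indented under it one key for each argument. arm_command: Moves the arm, as the interface text tells. Its arguments: {"type":"object","properties":{"travel":{"type":"array"},"dr":{"type":"array"},"claw":{"type":"array"},"force":{"type":"number"}},"required":["travel","dr","claw"]}

```bash
mkdir -p pics; ls; cat > h.py <<'E'
import numpy as np, cv2
from plant import monitor, imaging, ticket, robot
def snap(n):
    s=imaging.snapshot(n); s['f']=s['color'].shape[0]/2/np.tan(np.radians(s['vertical_fov'])/2); return s
def ray(s,u,v,z):
    d=np.array([(u-s['cx'])/s['f'],(v-s['cy'])/s['f'],1.]); T=np.array(s['T']); d=T[:3,:3]@d; o=T[:3,3]
    return o+d*(z-o[2])/d[2]
def proj(s,p):
    T=np.array(s['T']); q=T[:3,:3].T@(np.array(p)-T[:3,3]); return q[0]/q[2]*s['f']+s['cx'],q[1]/q[2]*s['f']+s['cy']
def save(n,im): cv2.imwrite('pics/'+n,im[:,:,::-1])
E
python3 - <<'E'
from h import *
np.set_printoptions(precision=4,suppress=True)
for n in ('top','side'):
    s=snap(n); save(n+'1.png',s['color']); print(n,s['f'],s['cx'],s['cy'],s['T'],[k for k in s])
print(monitor.observe(),robot.grip_point_offset,dir(robot))
E
```

```text
pics
top 417.2519598940213 286.9807325057652 214.48922609447328 [[-0.0061 -0.9889  0.1486  0.4356]
 [-0.9999  0.0044 -0.0118  0.0632]
 [ 0.011  -0.1487 -0.9888  1.0171]
 [ 0.      0.      0.      1.    ]] ['color', 'vertical_fov', 'cx', 'cy', 'T', 'f']
side 402.9514928333212 274.9428782602229 219.01010875177698 [[-0.9389 -0.1946  0.284   0.3472]
 [-0.3439  0.5662 -0.7491  0.7346]
 [-0.015  -0.801  -0.5985  0.5645]
 [ 0.      0.      0.      1.    ]] ['color', 'vertical_fov', 'cx', 'cy', 'T', 'f']
{'clock': 0.1, 'qpos': array([-1.1945,  0.6159, -0.0126,  1.4248,  0.0081,  1.1034, -0.0404]), 'joint_vel': array([-0.0001, -0.003 ,  0.0004, -0.0017, -0.0001,  0.0009, -0.0009]), 'joint_efforts': array([  0.0017, -47.0382,   0.2604, -17.1571,   0.0101,   0.0059,
         0.    ]), 'tcp_pos': array([0.2545, 0.5973, 0.2302]), 'eef_rot': array([ 0.2   ,  0.9798, -0.0012, -0.0002]), 'ft_force': array([0.3666, 0.7328, 0.4049]), 'torque': array([ 0.0382, -0.0059, -0.0362]), 'gripper_force': 0.0, 'width': 0.9981883973281461} 0.0187 ['IKError', '__class__', '__delattr__', '__dict__', '__dir__', '__doc__', '__eq__', '__format__', '__ge__', '__getattribute__', '__getstate__', '__gt__', '__hash__', '__init__', '__init_subclass__', '__le__', '__lt__', '__module__', '__ne__', '__new__', '__reduce__', '__reduce_ex__', '__repr__', '__setattr__', '__sizeof__', '__str__', '__subclasshook__', '__weakref__', 'grip_point_offset']
```

View pics/top1.png

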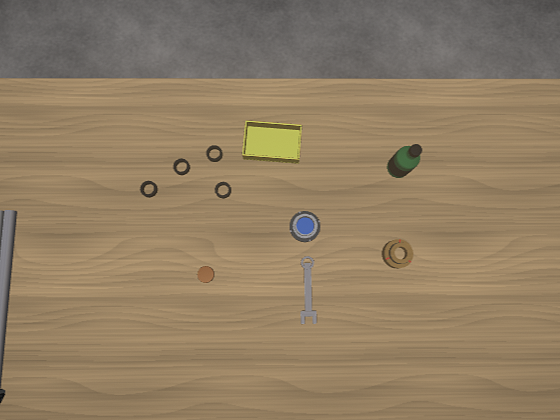

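View pics/side1.png

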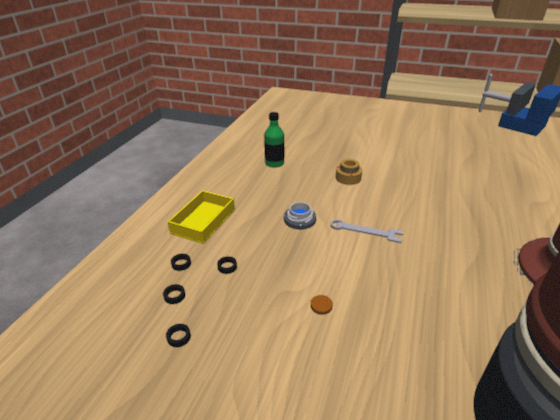

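Top view: filter (206,274), barrel (305,226), ring (398,254), bottle (405,160), wrench (308,290), tray (272,141). Filter: only one amber disc. Spacer candidates: (149,189), (181,167), (214,154), (223,190). I'll choose the one nearest to the base by measured distance.

```bash
cat >> h.py <<'E'
def blobs(m,amin=60):
    m=cv2.morphologyEx(m.astype(np.uint8),cv2.MORPH_CLOSE,np.ones((5,5)))
    c,_=cv2.findContours(m,cv2.RETR_EXTERNAL,cv2.CHAIN_APPROX_NONE); out=[]
    for k in c:
        if cv2.contourArea(k)<amin: continue
        out.append((cv2.fitEllipse(k),cv2.contourArea(k),cv2.boundingRect(k)))
    return out
E
python3 - <<'E'
from h import *
np.set_printoptions(precision=4,suppress=True)
for n in ('top','side'):
    s=snap(n); hsv=cv2.cvtColor(s['color'],cv2.COLOR_RGB2HSV); H,S,V=[hsv[...,i].astype(int) for i in range(3)]
    M={'filter':((H<14)&(S>150)&(V>90),.005),'black':((V<50),.006),'blue':((H>105)&(H<128)&(S>120),.017),'brass':((H>10)&(H<25)&(S>150)&(V<190),.014),'dark':((V<95)&(S<90),.006)}
    for k,(m,z) in M.items():
        for e,a,b in blobs(m):
            p=ray(s,*e[0],z)
            if .2<p[0]<.9 and abs(p[1])<.6: print(n,k,np.array(e[0]),np.array(e[1]),int(a),p[:2],'r',np.hypot(*p[:2]))
E
```

```text
top blue [304.6784 225.3037] [15.2642 15.746 ] 186 [0.5594 0.0087] r 0.5594210651385936
top dark [304.4136 226.1665] [29.2695 30.0571] 688 [0.5586 0.0088] r 0.5586645652038406
top dark [222.6065 189.6021] [15.1655 15.7259] 185 [0.6504 0.2097] r 0.6834222996134522
top dark [148.5223 188.6244] [15.4094 16.2386] 194 [0.6536 0.3921] r 0.7621565602131505
top dark [181.2009 166.3667] [14.9367 15.9696] 185 [0.7098 0.3135] r 0.7759507460284608
top dark [400.1416 164.242 ] [22.5784 28.4624] 267 [ 0.7136 -0.2329] r 0.7505973522012294
top dark [213.9719 153.3482] [14.4875 15.7688] 177 [0.743  0.2329] r 0.7786741485499774
top dark [412.5862 150.6435] [13.5939 17.9927] 153 [ 0.7487 -0.2659] r 0.7945333424213074
side black [178.0057 335.0052] [20.8445 23.3473] 380 [0.6542 0.394 ] r 0.7637225775513264
side black [173.807  293.7758] [17.4932 20.6349] 280 [0.7104 0.3156] r 0.7773866651712495
side black [226.5581 264.6422] [15.4498 18.0785] 217 [0.6516 0.2116] r 0.6850922361771191
side black [180.6721 261.7066] [15.026  18.5256] 216 [0.744  0.2346] r 0.7800750753382794
side black [274.0692 151.7406] [18.6521 21.0304] 272 [ 0.7299 -0.2783] r 0.7811550595758531
side brass [321.0839 304.0705] [18.2211 20.7489] 295 [0.444  0.2559] r 0.5125203266122275
side brass [348.5078 171.8964] [24.0798 24.5181] 453 [ 0.4939 -0.2177] r 0.539767805317395
side dark [177.8832 334.8852] [21.4974 24.0792] 404 [0.6545 0.3939] r 0.7639250525806065
side dark [173.564  293.7565] [17.695  21.3687] 294 [0.7109 0.3157] r 0.7778471999962442
side dark [226.754 264.615] [16.0232 18.703 ] 233 [0.6512 0.2114] r 0.684706642435684
side dark [180.5112 261.6016] [15.6192 19.3127] 235 [0.7444 0.2345] r 0.7804781646718071
side dark [299.7686 217.5972] [20.2531 29.4997] 174 [0.5595 0.0117] r 0.5596097407687392
side dark [274.007  151.8974] [17.7065 21.5043] 259 [ 0.7297 -0.2773] r 0.7806384210041047
```

Spacer choice: the candidate at pixel (223,190), world (0.651,0.210), r 0.684, is nearest. The others are at 0.76–0.78. The two views agree to about 2 mm.

```bash
cat >> h.py <<'E'
from scipy.spatial.transform import Rotation as Rn
def tool(d):  # world shift -> tool axes
    return np.round(Rn.from_quat(monitor.observe()['eef_rot']).inv().apply(d),4)
def plan(*pts):
    o=monitor.observe(); p=o['tcp_pos']; R=Rn.from_quat(o['eef_rot'])
    print('at',np.round(p,4),'z',R.as_matrix()[:,2].round(4),'yaw_y',np.degrees(np.arctan2(*R.as_matrix()[[1,0],1])).round(2),'q7',o['qpos'][6].round(3),'t',o['clock'])
    for t in pts:
        d=R.inv().apply(np.array(t)-p); n=int(np.ceil(np.abs(d).max()/.06)); print(t,n,'rows of',np.round(d/n,4)); p=np.array(t)
E
python3 - <<'E'
from h import *
plan((.444,.256,.17))
s=snap('wrist');T=s['T'];o=monitor.observe()
print(Rn.from_quat(o['eef_rot']).inv().apply(T[:3,3]-o['tcp_pos']),s['f'],s['cx'],s['cy']); print(Rn.from_quat(o['eef_rot']).as_matrix().T@T[:3,:3])
E
```

```text
at [0.2546 0.5975 0.2306] z [-6.0e-04 -1.5e-03 -1.0e+00] yaw_y 66.92 q7 -0.04 t 0.2
(0.444, 0.256, 0.17) 6 rows of [-0.0513 -0.04    0.0102]
[ 0.08393898 -0.00044998 -0.1425946 ] 331.0760130782733 279.1884228904797 203.89886886715294
[[ 7.46633512e-04 -9.47005191e-01 -3.21217387e-01]
 [ 9.99999530e-01  5.08630196e-04  8.24854869e-04]
 [-6.17760980e-04 -3.21217852e-01  9.47005127e-01]]
```

Emit:
arm_command:
  travel:
    - [-0.0513,-0.04,0.0102]
    - [-0.0513,-0.04,0.0102]
    - [-0.0513,-0.04,0.0102]
    - [-0.0513,-0.04,0.0102]
    - [-0.0513,-0.04,0.0102]
  dr:
    - [0,0,0]
    - [0,0,0]
    - [0,0,0]
    - [0,0,0]
    - [0,0,0]
  claw: [0.085,0.085,0.085,0.085,0.085]

```text
clock: 0.88
tcp_pos: [0.4053, 0.3262, 0.1828]
eef_rot: [0.2, 0.98, 0.0, 0.0]
ft_force: [0.3, -0.7, -0.6]
width: 0.992
gripper_force: 0.0
```

Emit:
arm_command:
  travel:
    - [-0.0513,-0.04,0.0102]
    - [0,0,0.04]
    - [0,0,0]
    - [0,0,0]
  dr:
    - [0,0,0]
    - [0,0,0]
    - [0,0,0]
    - [0,0,0]
  claw: [0.085,0.085,0.085,0.085]

```text
clock: 1.38
tcp_pos: [0.4342, 0.2754, 0.1341]
eef_rot: [0.199, 0.98, 0.001, 0.0]
ft_force: [0.8, 0.0, -0.3]
width: 0.997
gripper_force: 0.0
```

```bash
cat >> h.py <<'E'
def amber(z=.010,tag=None):
    s=snap('wrist'); hsv=cv2.cvtColor(s['color'],cv2.COLOR_RGB2HSV); H,S,V=[hsv[...,i].astype(int) for i in range(3)]
    if tag: save(tag,s['color'])
    for e,a,b in blobs((H<14)&(S>150)&(V>60),500): print('amber',np.round(e[0],1),np.round(e[1],1),int(a),[ray(s,*e[0],zz).round(4)[:2] for zz in (z,z-.005)],b)
    return s
E
python3 - <<'E'
from h import *
plan(); amber(tag='w1.png')
E
```

```text
at [0.4342 0.2754 0.1341] z [ 7.0e-04  1.3e-03 -1.0e+00] yaw_y 67.05 q7 0.557 t 1.375
amber [254.2 217.6] [37.8 41. ] 1212 [array([0.4434, 0.2483]), array([0.445 , 0.2472])] (234, 199, 42, 39)
```

View pics/w1.png

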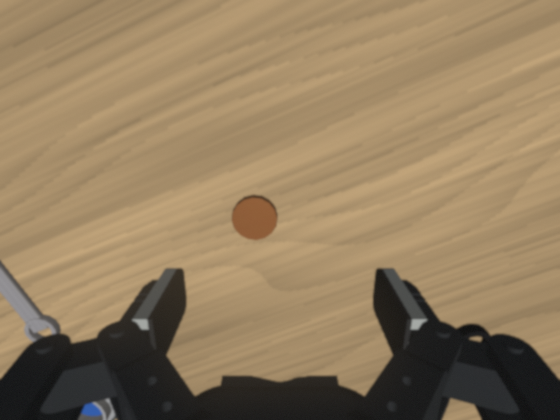

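The close view shows one amber disc at about (254,217), centred between the fingers and clear of everything else. I'll move nearer and re-measure.

```bash
python3 - <<'E'
from h import *
s=snap('top');hsv=cv2.cvtColor(s['color'],cv2.COLOR_RGB2HSV); H,S,V=[hsv[...,i].astype(int) for i in range(3)]
for e,a,b in blobs((H<12)&(S>130),60): print(e[0],a,ray(s,*e[0],.006))
plan((.444,.251,.08))
E
```

```text
at [0.4345 0.2756 0.1346] z [ 0.0021  0.002  -1.    ] yaw_y 67.06 q7 0.557 t 1.475
(0.444, 0.251, 0.08) 1 rows of [-0.0183 -0.0191  0.0546]
```

Emit:
arm_command:
  travel:
    - [-0.009,-0.0095,0.027]
    - [-0.009,-0.0095,0.027]
    - [0,0,0]
    - [0,0,0]
  dr:
    - [0,0,0]
    - [0,0,0]
    - [0,0,0]
    - [0,0,0]
  claw: [0.085,0.085,0.085,0.085]

```text
clock: 1.98
tcp_pos: [0.4439, 0.251, 0.0805]
eef_rot: [0.199, 0.98, 0.001, 0.001]
ft_force: [-0.2, 0.2, -0.1]
width: 0.995
gripper_force: 0.0
```

```bash
cat >> h.py <<'E'
def disc(z,f,tag=None,amin=500):
    s=snap('wrist'); hsv=cv2.cvtColor(s['color'],cv2.COLOR_RGB2HSV); H,S,V=[hsv[...,i].astype(int) for i in range(3)]
    if tag: save(tag,s['color'])
    for e,a,b in blobs(f(H,S,V),amin):
        p=ray(s,*e[0],z); dist=(np.linalg.inv(s['T'])@np.append(p,1))[2]
        print(np.round(e[0],1),'mm',np.round(np.array(e[1])/s['f']*dist*1000,1),int(a),p.round(4)[:2],b)
    return s
E
python3 - <<'E'
from h import *
plan((.444,.25,.04),(.444,.25,.003)); disc(.009,lambda H,S,V:((H<14)|(H>170))&(S>130)&(V>25))
E
```

```text
at [0.4439 0.251  0.0805] z [ 0.002  0.002 -1.   ] yaw_y 67.01 q7 0.602 t 1.975
(0.444, 0.25, 0.04) 1 rows of [-0.0005 -0.001   0.0405]
(0.444, 0.25, 0.003) 1 rows of [ 0.     -0.0001  0.037 ]
[274.7 220.1] mm [36.1 37.3] 2185 [0.4433 0.2479] (248, 194, 55, 53)
```

Emit:
arm_command:
  travel:
    - [0,-0.0028,0.045]
    - [0,0,0.025]
    - [0,0,0.0072]
    - [0,0,0]
    - [0,0,0]
  dr:
    - [0,0,0]
    - [0,0,0]
    - [0,0,0]
    - [0,0,0]
    - [0,0,0]
  claw: [0.085,0.085,0.085,0.06,0.05]
  force: 30

```text
clock: 2.65
tcp_pos: [0.4431, 0.2475, 0.0033]
eef_rot: [0.2, 0.98, 0.001, 0.001]
ft_force: [-0.3, -0.2, 0.8]
width: 0.603
gripper_force: 0.0
```

Emit:
arm_command:
  travel:
    - [0,0,0]
    - [0,0,0]
    - [0,0,0]
    - [0,0,0]
    - [0,0,0]
  dr:
    - [0,0,0]
    - [0,0,0]
    - [0,0,0]
    - [0,0,0]
    - [0,0,0]
  claw: [0.03,0.03,0.03,0.03,0.03]

```text
clock: 3.28
tcp_pos: [0.443, 0.2473, 0.0034]
eef_rot: [0.2, 0.98, 0.001, 0.001]
ft_force: [0.3, -0.0, 6.7]
width: 0.443
gripper_force: 29.5
```

```bash
python3 - <<'E'
from h import *
plan()
disc(.009,lambda H,S,V:((H<14)|(H>170))&(S>130)&(V>25),'w2.png')
E
```

```text
at [0.443  0.2473 0.0034] z [ 0.002   0.0013 -1.    ] yaw_y 66.93 q7 0.601 t 3.275
[279.4 278. ] mm [35.  38.5] 4695 [0.4426 0.2473] (239, 239, 82, 77)
```

Emit:
arm_command:
  travel:
    - [0,0,-0.02]
    - [0,0,-0.06]
    - [0,0,-0.02]
    - [0,0,0]
  dr:
    - [0,0,0]
    - [0,0,0]
    - [0,0,0]
    - [0,0,0]
  claw: [0.03,0.03,0.03,0.03]

```text
clock: 3.82
tcp_pos: [0.4434, 0.2474, 0.104]
eef_rot: [0.2, 0.98, 0.002, 0.002]
ft_force: [0.2, -0.4, -1.1]
width: 0.446
gripper_force: 30.4
```

```bash
python3 - <<'E'
from h import *
plan()
s=snap('wrist'); a=s['color'][180:340,170:390]; save('w3.png',cv2.resize(a,None,fx=3.5,fy=3.5,interpolation=cv2.INTER_CUBIC))
o=monitor.observe(); R=Rn.from_quat(o['eef_rot'])
for y in (-.02,.02):
  for dz in (0,-.005,-.01): print(y,dz,np.array(proj(s,o['tcp_pos']+R.apply([0,y,dz]))).round(1))
E
```

```text
at [0.4434 0.2474 0.104 ] z [ 0.0042  0.0025 -1.    ] yaw_y 66.92 q7 0.605 t 3.825
-0.02 0 [237.2 269.9]
-0.02 -0.005 [236.  275.2]
-0.02 -0.01 [234.7 280.9]
0.02 0 [318.3 269.8]
0.02 -0.005 [319.5 275.1]
0.02 -0.01 [320.8 280.8]
```

View pics/w3.png

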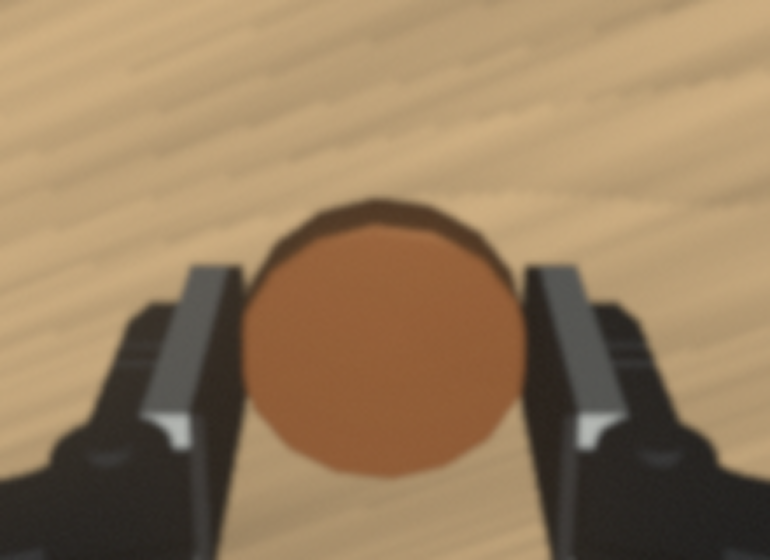

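Held level and centred between the pads: top face at crop (384,350), about image (280,280). Next I'll check the real tip height and the offset of the disc along tool x.

```bash
python3 - <<'E'
from h import *
s=snap('wrist');o=monitor.observe(); R=Rn.from_quat(o['eef_rot'])
for dz in (.003,0,-.003,-.006): print(dz,np.array(proj(s,o['tcp_pos']+R.apply([.011,-.02,dz]))).round(1),'c',np.array(proj(s,o['tcp_pos']+R.apply([0,0,dz]))).round(1))
# disc top ellipse
hsv=cv2.cvtColor(s['color'],cv2.COLOR_RGB2HSV); H,S,V=[hsv[...,i].astype(int) for i in range(3)]
for e,a,b in blobs((H<14)&(S>130)&(V>110)&(S<200),500):print(e,b)
b=(H<14)&(S>130)
print([ (v,V[v,279],S[v,279],H[v,279]) for v in range(232,248)],[ (v,V[v,279],S[v,279],H[v,279]) for v in range(308,322)])
E
```

```text
0.003 [237.6 247.9] c [278.4 267.7]
0 [236.8 250.7] c [278.4 270.8]
-0.003 [236.1 253.6] c [278.4 274. ]
-0.006 [235.3 256.6] c [278.4 277.3]
((279.22467041015625, 279.47027587890625), (70.67037963867188, 80.08296966552734), 88.99971008300781) (240, 244, 80, 72)
[(232, np.int64(197), np.int64(92), np.int64(18)), (233, np.int64(194), np.int64(93), np.int64(18)), (234, np.int64(190), np.int64(93), np.int64(18)), (235, np.int64(176), np.int64(96), np.int64(18)), (236, np.int64(146), np.int64(100), np.int64(17)), (237, np.int64(108), np.int64(113), np.int64(16)), (238, np.int64(86), np.int64(127), np.int64(14)), (239, np.int64(81), np.int64(135), np.int64(14)), (240, np.int64(83), np.int64(135), np.int64(13)), (241, np.int64(84), np.int64(140), np.int64(14)), (242, np.int64(86), np.int64(136), np.int64(14)), (243, np.int64(98), np.int64(141), np.int64(13)), (244, np.int64(123), np.int64(141), np.int64(13)), (245, np.int64(146), np.int64(145), np.int64(13)), (246, np.int64(155), np.int64(150), np.int64(13)), (247, np.int64(156), np.int64(152), np.int64(13))] [(308, np.int64(144), np.int64(158), np.int64(12)), (309, np.int64(144), np.int64(158), np.int64(12)), (310, np.int64(145), np.int64(157), np.int64(12)), (311, np.int64(145), np.int64(158), np.int64(13)), (312, np.int64(145), np.int64(157), np.int64(12)), (313, np.int64(144), np.int64(158), np.int64(12)), (314, np.int64(145), np.int64(155), np.int64(12)), (315, np.int64(147), np.int64(142), np.int64(13)), (316, np.int64(154), np.int64(121), np.int64(14)), (317, np.int64(163), np.int64(103), np.int64(16)), (318, np.int64(166), np.int64(97), np.int64(18)), (319, np.int64(167), np.int64(95), np.int64(17)), (320, np.int64(167), np.int64(93), np.int64(18)), (321, np.int64(168), np.int64(93), np.int64(18))]
```

```bash
python3 - <<'E'
from h import *
plan((.623,-.018,.13))
E
```

```text
at [0.4417 0.2464 0.1016] z [-8.e-04 -5.e-04 -1.e+00] yaw_y 66.92 q7 0.605 t 3.925
(0.623, -0.018, 0.13) 5 rows of [-0.0541 -0.0345 -0.0057]
```

Emit:
arm_command:
  travel:
    - [-0.034,-0.0216,-0.0036]
    - [-0.034,-0.0216,-0.0036]
    - [-0.034,-0.0216,-0.0036]
    - [-0.034,-0.0216,-0.0036]
    - [-0.034,-0.0216,-0.0036]
  dr:
    - [0,0,0]
    - [0,0,0]
    - [0,0,0]
    - [0,0,0]
    - [0,0,0]
  claw: [0.03,0.03,0.03,0.03,0.03]

```text
clock: 4.55
tcp_pos: [0.5558, 0.0795, 0.1181]
eef_rot: [0.2, 0.98, -0.001, -0.002]
ft_force: [0.7, 0.6, -0.8]
width: 0.446
gripper_force: 30.4
```

Emit:
arm_command:
  travel:
    - [-0.034,-0.0216,-0.0036]
    - [-0.034,-0.0216,-0.0036]
    - [-0.034,-0.0216,-0.0036]
    - [0,0,0]
    - [0,0,0]
  dr:
    - [0,0,0]
    - [0,0,0]
    - [0,0,0]
    - [0,0,0]
    - [0,0,0]
  claw: [0.03,0.03,0.03,0.03,0.03]

```text
clock: 5.18
tcp_pos: [0.6234, -0.0181, 0.1289]
eef_rot: [0.2, 0.98, 0.0, -0.002]
ft_force: [0.0, 0.9, 0.1]
width: 0.441
gripper_force: 30.4
```

```bash
python3 - <<'E'
from h import *
plan((.559,.009,.13)); s=disc(.017,lambda H,S,V:(H>105)&(H<128)&(S>100),'w4.png')
E
```

```text
at [ 0.6234 -0.0181  0.1289] z [-0.004  0.001 -1.   ] yaw_y 66.94 q7 1.127 t 5.175
(0.559, 0.009, 0.13) 2 rows of [ 0.0349 -0.0002 -0.0004]
[279.1 111.5] mm [42.2 43.7] 2625 [0.5585 0.0092] (251, 82, 58, 60)
```

View pics/w4.png

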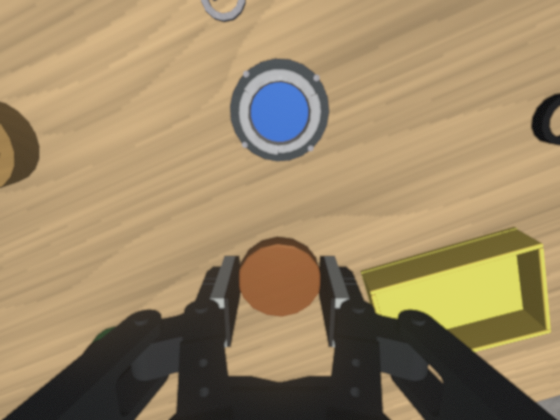

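Barrel bore at (279,112) → (0.5585, 0.0092), matching the top view. The filter is still level in the grip.

Emit:
arm_command:
  travel:
    - [0.03,0,0]
    - [0.03,0,0.02]
    - [0.011,-0.0002,0.03]
    - [0,0,0.025]
    - [0,0,0]
  dr:
    - [0,0,0]
    - [0,0,0]
    - [0,0,0]
    - [0,0,0]
    - [0,0,0]
  claw: [0.03,0.03,0.03,0.03,0.03]

```text
clock: 5.85
tcp_pos: [0.557, 0.0105, 0.054]
eef_rot: [0.199, 0.98, -0.0, -0.003]
ft_force: [0.8, -0.2, 0.0]
width: 0.446
gripper_force: 30.4
```

```bash
python3 - <<'E'
from h import *
plan((.558,.0095,.034))
s=snap('wrist'); save('w5.png',cv2.resize(s['color'][190:350,170:390],None,fx=3.5,fy=3.5,interpolation=cv2.INTER_CUBIC))
E
```

```text
at [0.557  0.0105 0.054 ] z [-5.6e-03  6.0e-04 -1.0e+00] yaw_y 67.07 q7 1.066 t 5.85
(0.558, 0.0095, 0.034) 1 rows of [-0.0014 -0.0004  0.02  ]
```

View pics/w5.png

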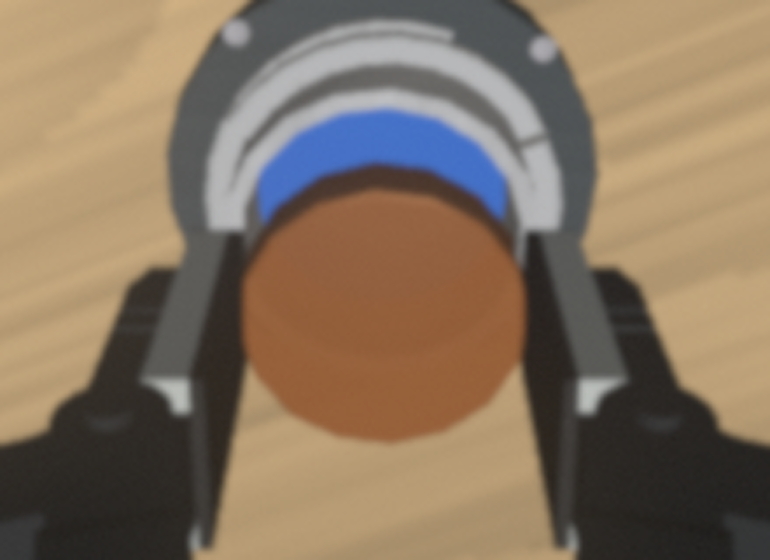

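The disc sits laterally centred over the bore. I'll apply the small correction, lower and release.

Emit:
arm_command:
  travel:
    - [-0.0014,-0.0004,0.01]
    - [0,0,0.01]
    - [0,0,0]
    - [0,0,0]
  dr:
    - [0,0,0]
    - [0,0,0]
    - [0,0,0]
    - [0,0,0]
  claw: [0.03,0.03,0.03,0.03]

```text
clock: 6.4
tcp_pos: [0.5607, 0.0079, 0.036]
eef_rot: [0.2, 0.98, 0.0, 0.0]
ft_force: [0.4, 0.2, 0.6]
width: 0.446
gripper_force: 31.6
```

Emit:
arm_command:
  travel:
    - [0,0,0]
    - [0,0,0]
  dr:
    - [0,0,0]
    - [0,0,0]
  claw: [0.03,0.03]

```text
clock: 6.65
tcp_pos: [0.5606, 0.0079, 0.0359]
eef_rot: [0.2, 0.98, -0.0, 0.0]
ft_force: [0.5, 0.6, 0.7]
width: 0.443
gripper_force: 31.6
```

```bash
python3 - <<'E'
from h import *
plan((.558,.0095,.034))
s=disc(.037,lambda H,S,V:((H<14)&(S>130)&(V>110)&(S<200)));plan((.558,.0095,.034))
E
```

```text
at [0.5606 0.0079 0.0359] z [ 2.e-04 -1.e-04 -1.e+00] yaw_y 66.92 q7 1.065 t 6.65
(0.558, 0.0095, 0.034) 1 rows of [0.003  0.0005 0.0019]
[279.2 279.9] mm [35.2 39.5] 4535 [0.5637 0.0063] (239, 244, 81, 73)
at [0.5606 0.0079 0.0359] z [ 2.e-04 -0.e+00 -1.e+00] yaw_y 66.92 q7 1.065 t 6.7
(0.558, 0.0095, 0.034) 1 rows of [0.003  0.0005 0.0019]
```

Emit:
arm_command:
  travel:
    - [0.0025,0.0004,0]
    - [0,0,0.002]
    - [0,0,0]
  dr:
    - [0,0,0]
    - [0,0,0]
    - [0,0,0]
  claw: [0.03,0.03,0.03]

```text
clock: 7.08
tcp_pos: [0.558, 0.0092, 0.0335]
eef_rot: [0.2, 0.98, -0.0, -0.0]
ft_force: [-0.2, 0.0, -1.0]
width: 0.443
gripper_force: 31.6
```

Emit:
arm_command:
  travel:
    - [0,0,0]
    - [0,0,0]
    - [0,0,0]
    - [0,0,-0.03]
    - [0,0,-0.05]
  dr:
    - [0,0,0]
    - [0,0,0]
    - [0,0,0]
    - [0,0,0]
    - [0,0,0]
  claw: [0.05,0.06,0.085,0.085,0.085]

```text
clock: 7.7
tcp_pos: [0.557, 0.0092, 0.1132]
eef_rot: [0.2, 0.98, -0.001, -0.002]
ft_force: [1.1, 0.0, 0.4]
width: 0.994
gripper_force: 0.0
```

Emit:
arm_command:
  travel:
    - [0,0,-0.02]
    - [0,0,0]
  dr:
    - [0,0,0]
    - [0,0,0]
  claw: [0.085,0.085]

```text
clock: 7.95
tcp_pos: [0.5595, 0.0092, 0.1355]
eef_rot: [0.2, 0.98, 0.0, 0.002]
ft_force: [-1.4, 0.5, 0.4]
width: 0.995
gripper_force: 0.0
```

```bash
python3 - <<'E'
from h import *
plan((.651,.210,.13))
s=disc(.027,lambda H,S,V:((H<14)&(S>130)&(V>60)))
save('w6.png',cv2.resize(s['color'][150:350,140:420],None,fx=2.8,fy=2.8))
E
```

```text
at [0.5595 0.0092 0.1355] z [ 4.2e-03  1.0e-04 -1.0e+00] yaw_y 66.92 q7 1.074 t 7.95
(0.651, 0.21, 0.13) 4 rows of [-0.0014  0.0551  0.0015]
[278.1 201.2] mm [35.  36.3] 1563 [0.5587 0.0088] (255, 179, 46, 45)
```

View pics/w6.png

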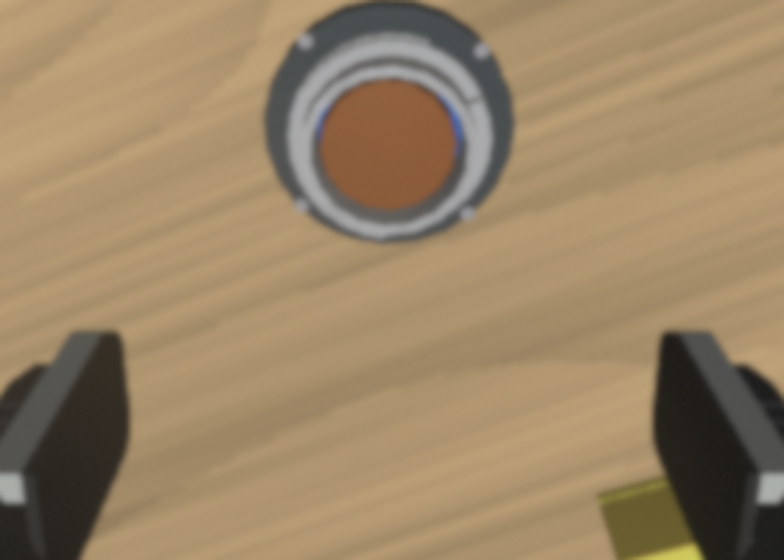

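The filter lies flat in the bore, centred at (0.5587, 0.0088). On to the spacer.

Emit:
arm_command:
  travel:
    - [-0.001,0.037,0]
    - [-0.001,0.037,0]
    - [-0.001,0.037,0.001]
    - [-0.001,0.037,0.001]
    - [-0.001,0.037,0.001]
  dr:
    - [0,0,0]
    - [0,0,0]
    - [0,0,0]
    - [0,0,0]
    - [0,0,0]
  claw: [0.085,0.085,0.085,0.085,0.085]

```text
clock: 8.62
tcp_pos: [0.6347, 0.1782, 0.1283]
eef_rot: [0.2, 0.98, -0.001, -0.002]
ft_force: [0.3, 0.6, 0.4]
width: 0.995
gripper_force: 0.0
```

Emit:
arm_command:
  travel:
    - [-0.001,0.036,0.01]
    - [0,0,0.04]
    - [0,0,0]
    - [0,0,0]
  dr:
    - [0,0,0]
    - [0,0,0]
    - [0,0,0]
    - [0,0,0]
  claw: [0.085,0.085,0.085,0.085]

```text
clock: 9.12
tcp_pos: [0.6506, 0.2092, 0.0806]
eef_rot: [0.201, 0.98, -0.001, -0.0]
ft_force: [-1.2, 1.1, 0.2]
width: 0.996
gripper_force: 0.0
```

```bash
python3 - <<'E'
from h import *
s=disc(.011,lambda H,S,V:(V<75)&(S<120),'w7.png',400); plan((.651,.210,.004))
E
```

```text
[278.5 359.9] mm [117.  444.9] 39477 [0.7615 0.1611] (0, 269, 560, 151)
[447.2 234.9] mm [37.3 42.3] 2523 [0.7067 0.3128] (417, 208, 62, 55)
[280.2 217. ] mm [37.1 37.8] 2339 [0.6486 0.2106] (253, 189, 55, 56)
[ 10.2 211.3] mm [16.5 44.3] 700 [0.5725 0.0428] (0, 175, 25, 74)
[540.  115.9] mm [34.1 38.5] 1565 [0.65   0.3854] (510, 84, 50, 64)
at [0.6513 0.2094 0.0817] z [ 1.5e-03 -1.0e-04 -1.0e+00] yaw_y 66.85 q7 0.801 t 9.175
(0.651, 0.21, 0.004) 2 rows of [0.0003 0.0002 0.0388]
```

View pics/w7.png

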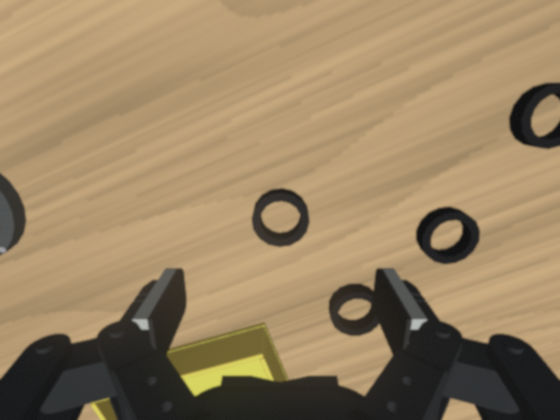

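The view shows the chosen spacer alone at (280,217) between the open fingers. Another lies at (355,308), clear of the grasp line.

Emit:
arm_command:
  travel:
    - [0.0015,0.0002,0.045]
    - [0,0,0.025]
    - [0,0,0.0067]
    - [0,0,0]
    - [0,0,0]
  dr:
    - [0,0,0]
    - [0,0,0]
    - [0,0,0]
    - [0,0,0]
    - [0,0,0]
  claw: [0.085,0.085,0.085,0.06,0.05]
  force: 30

```text
clock: 9.8
tcp_pos: [0.6507, 0.2113, 0.0061]
eef_rot: [0.2, 0.98, 0.001, 0.002]
ft_force: [-0.8, 0.8, -0.2]
width: 0.603
gripper_force: 0.0
```

Emit:
arm_command:
  travel:
    - [0,0,0]
    - [0,0,0]
    - [0,0,0]
    - [0,0,0]
    - [0,0,0]
  dr:
    - [0,0,0]
    - [0,0,0]
    - [0,0,0]
    - [0,0,0]
    - [0,0,0]
  claw: [0.03,0.03,0.03,0.03,0.03]

```text
clock: 10.42
tcp_pos: [0.6504, 0.2113, 0.0062]
eef_rot: [0.2, 0.98, 0.001, 0.001]
ft_force: [-0.5, -0.4, 7.2]
width: 0.451
gripper_force: 29.6
```

Emit:
arm_command:
  travel:
    - [0,0,-0.02]
    - [0,0,-0.06]
    - [0,0,-0.02]
    - [0,0,0]
  dr:
    - [0,0,0]
    - [0,0,0]
    - [0,0,0]
    - [0,0,0]
  claw: [0.03,0.03,0.03,0.03]

```text
clock: 10.92
tcp_pos: [0.6509, 0.2116, 0.1076]
eef_rot: [0.2, 0.98, 0.002, 0.003]
ft_force: [0.0, -0.2, -0.8]
width: 0.452
gripper_force: 30.3
```

```bash
python3 - <<'E'
from h import *
s=snap('wrist'); save('w8.png',cv2.resize(s['color'][180:340,170:390],None,fx=3.5,fy=3.5,interpolation=cv2.INTER_CUBIC)); plan((.5582,.0094,.10))
E
```

```text
at [0.6494 0.2111 0.1053] z [ 1.5e-03  6.0e-04 -1.0e+00] yaw_y 66.92 q7 0.801 t 10.975
(0.5582, 0.0094, 0.1) 4 rows of [ 0.0012 -0.0553  0.0013]
```

View pics/w8.png

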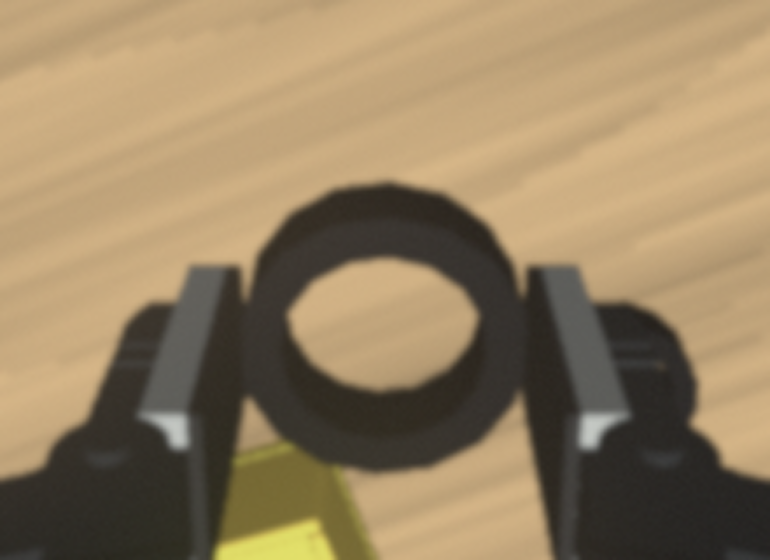

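The spacer is held level and centred (top face centre at about image (280,278)). On to the barrel.

Emit:
arm_command:
  travel:
    - [0.0008,-0.037,0.001]
    - [0.0008,-0.037,0.001]
    - [0.0008,-0.037,0.001]
    - [0.0008,-0.037,0.001]
    - [0.0008,-0.037,0.001]
  dr:
    - [0,0,0]
    - [0,0,0]
    - [0,0,0]
    - [0,0,0]
    - [0,0,0]
  claw: [0.03,0.03,0.03,0.03,0.03]

```text
clock: 11.6
tcp_pos: [0.571, 0.0411, 0.0974]
eef_rot: [0.2, 0.98, -0.001, -0.002]
ft_force: [0.1, -0.3, 0.3]
width: 0.451
gripper_force: 30.3
```

Emit:
arm_command:
  travel:
    - [0.0008,-0.036,0]
    - [0,0,0.03]
    - [0,0,0.016]
    - [0,0,0]
    - [0,0,0]
  dr:
    - [0,0,0]
    - [0,0,0]
    - [0,0,0]
    - [0,0,0]
    - [0,0,0]
  claw: [0.03,0.03,0.03,0.03,0.03]

```text
clock: 12.22
tcp_pos: [0.5586, 0.0103, 0.0532]
eef_rot: [0.199, 0.98, 0.0, 0.0]
ft_force: [-0.1, 0.3, -0.5]
width: 0.449
gripper_force: 30.3
```

```bash
python3 - <<'E'
from h import *
plan((.5585,.0092,.042),(.5585,.0092,.0345))
E
```

```text
at [0.5586 0.0103 0.0532] z [ 4.e-04  3.e-04 -1.e+00] yaw_y 66.99 q7 1.056 t 12.225
(0.5585, 0.0092, 0.042) 1 rows of [-0.0004 -0.0011  0.0112]
(0.5585, 0.0092, 0.0345) 1 rows of [ 0.     -0.      0.0075]
```

Emit:
arm_command:
  travel:
    - [-0.0004,-0.0011,0.008]
    - [0,0,0]
    - [0,0,0.005]
    - [0,0,0.0055]
    - [0,0,0]
  dr:
    - [0,0,0]
    - [0,0,0]
    - [0,0,0]
    - [0,0,0]
    - [0,0,0]
  claw: [0.03,0.03,0.03,0.03,0.03]

```text
clock: 12.85
tcp_pos: [0.5576, 0.0084, 0.034]
eef_rot: [0.2, 0.98, -0.0, -0.001]
ft_force: [-0.0, -0.1, 0.5]
width: 0.449
gripper_force: 30.3
```

Emit:
arm_command:
  travel:
    - [0,0,0]
    - [0,0,0]
    - [0,0,0]
    - [0,0,-0.03]
    - [0,0,-0.05]
  dr:
    - [0,0,0]
    - [0,0,0]
    - [0,0,0]
    - [0,0,0]
    - [0,0,0]
  claw: [0.05,0.06,0.085,0.085,0.085]

```text
clock: 13.48
tcp_pos: [0.5567, 0.0083, 0.1141]
eef_rot: [0.2, 0.98, -0.001, -0.002]
ft_force: [0.4, 0.2, 0.3]
width: 0.998
gripper_force: 0.0
```

Emit:
arm_command:
  travel:
    - [0,0,-0.02]
    - [0,0,0]
  dr:
    - [0,0,0]
    - [0,0,0]
  claw: [0.085,0.085]

```text
clock: 13.72
tcp_pos: [0.5593, 0.0084, 0.1364]
eef_rot: [0.2, 0.98, 0.001, 0.002]
ft_force: [-0.1, -0.4, -0.4]
width: 0.998
gripper_force: 0.0
```

```bash
python3 - <<'E'
from h import *
s=disc(.039,lambda H,S,V:(V<72)&(S<150),'w9.png',400)
print('amber');hsv=cv2.cvtColor(s['color'],cv2.COLOR_RGB2HSV); H,S,V=[hsv[...,i].astype(int) for i in range(3)]
for e,a,b in blobs((H<14)&(S>130)&(V>60),300): print(e,b,ray(s,*e[0],.035))
t=snap('top');hsv=cv2.cvtColor(t['color'],cv2.COLOR_RGB2HSV); H,S,V=[hsv[...,i].astype(int) for i in range(3)]
for e,a,b in blobs((H>8)&(H<25)&(S>105)&(V<150),100):
  if 380<e[0][0]<420 and 230<e[0][1]<275: print('ring',e,b,ray(t,*e[0],.02))
plan()
E
```

```text
[278.5 360.2] mm [133.3 505.3] 38019 [ 0.6961 -0.0504] (0, 269, 560, 151)
[ 13.8 230.3] mm [16.8 37.7] 507 [ 0.4958 -0.1911] (0, 206, 28, 51)
[278.8 203. ] mm [37.8 38.2] 1931 [0.5566 0.0093] (254, 178, 51, 50)
amber
((278.2357482910156, 202.7527618408203), (27.725168228149414, 33.33058547973633), 92.52484130859375) (261, 189, 35, 29) [0.55747797 0.00847179 0.035     ]
ring ((394.9765319824219, 253.37051391601562), (25.37310028076172, 26.725645065307617), 106.2032699584961) (382, 240, 30, 28) [ 0.49039422 -0.20617459  0.02      ]
at [0.5574 0.0083 0.1339] z [-1.5e-03 -1.0e-04 -1.0e+00] yaw_y 66.92 q7 1.068 t 13.825
```

The spacer is in, level and round at (0.557, 0.009), with the filter visible through it. On to the ring, also turning the wrist counter-clockwise for screwing range.

Emit:
arm_command:
  travel:
    - [-0.0038,-0.0373,0]
    - [-0.0038,-0.0373,0]
    - [-0.0038,-0.0373,0]
    - [-0.0038,-0.0373,0]
    - [-0.0038,-0.0373,0]
  dr:
    - [0,0,0]
    - [0,0,0]
    - [0,0,0]
    - [0,0,0]
    - [0,0,0]
  claw: [0.085,0.085,0.085,0.085,0.085]

```text
clock: 14.45
tcp_pos: [0.501, -0.1714, 0.1328]
eef_rot: [0.2, 0.98, 0.0, -0.002]
ft_force: [-0.3, -1.1, 0.2]
width: 0.992
gripper_force: 0.0
```

Emit:
arm_command:
  travel:
    - [-0.0038,-0.0373,0]
    - [0,0,0]
    - [0,0,0]
    - [0,0,0]
    - [0,0,0]
  dr:
    - [0,0,-10]
    - [0,0,-10]
    - [0,0,-10]
    - [0,0,-10]
    - [0,0,0]
  claw: [0.085,0.085,0.085,0.085,0.085]

```text
clock: 15.08
tcp_pos: [0.4903, -0.2063, 0.133]
eef_rot: [-0.146, 0.989, 0.001, -0.001]
ft_force: [0.4, -0.6, -0.6]
width: 0.994
gripper_force: 0.0
```

Emit:
arm_command:
  travel:
    - [0,0,0]
    - [0,0,0]
  dr:
    - [0,0,0]
    - [0,0,0]
  claw: [0.085,0.085]

```text
clock: 15.32
tcp_pos: [0.4912, -0.2062, 0.1343]
eef_rot: [-0.147, 0.989, 0.0, -0.0]
ft_force: [0.2, 0.9, -0.2]
width: 0.997
gripper_force: 0.0
```

```bash
python3 - <<'E'
from h import *
s=disc(.02,lambda H,S,V:(H>8)&(H<25)&(S>105)&(V<150),'w10.png',1000); plan()
E
```

```text
[273.5 192.4] mm [59.1 66.3] 4446 [ 0.4861 -0.2118] (235, 153, 78, 83)
at [ 0.4913 -0.2062  0.1344] z [-5.e-04 -0.e+00 -1.e+00] yaw_y 106.88 q7 2.0 t 15.375
```

View pics/w10.png

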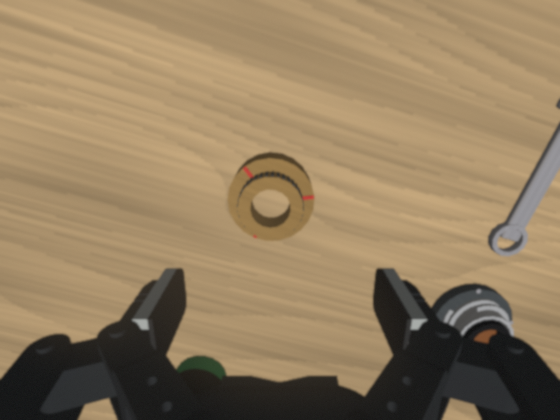

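Ring upright, collar up, at about (271,205), with red marks at (249,174), (308,198) and (254,236). I'll locate its axis from the marks' circle and the collar hole.

```bash
cat >> h.py <<'E'
def marks(z=.028,box=(225,145,325,250)):
    s=snap('wrist'); x0,y0,x1,y1=box; c=s['color'].astype(int); R,G,B=c[...,0],c[...,1],c[...,2]
    m=((R-G>60)&(R>100)&(abs(G-B)<45)); k=np.zeros_like(m); k[y0:y1,x0:x1]=m[y0:y1,x0:x1]
    n,l,st,ce=cv2.connectedComponentsWithStats(k.astype(np.uint8)); P=[]
    for i in range(1,n):
        if st[i,4]>=3: p=ray(s,*ce[i],z)[:2]; P.append(p); print('mark',ce[i].round(1),st[i],p.round(4))
    return s,P
E
python3 - <<'E'
from h import *
s,P=marks()
if len(P)==3:
    (a,b,c)=P; A=2*np.array([b-a,c-a]); o=np.linalg.solve(A,[b@b-a@a,c@c-a@a]); print('centre',o,'r',[np.linalg.norm(p-o) for p in P],[np.degrees(np.arctan2(*(p-o)[::-1])) for p in P])
print(ray(s,271,207,.046))
hsv=cv2.cvtColor(s['color'],cv2.COLOR_RGB2HSV)
print('row207 V',hsv[207,228:320,2]); print('col271 V',hsv[145:245,271,2])
E
```

```text
mark [247.7 171.9] [243 167  10  11  58] [ 0.474  -0.2361]
mark [307.9 197. ] [302 195  12   5  51] [ 0.4797 -0.1853]
mark [254.5 235.8] [253 235   4   3  10] [ 0.5242 -0.2167]
centre [ 0.49372779 -0.2126093 ] r [np.float64(0.030707369523092363), np.float64(0.030707369523092522), np.float64(0.03070736952309187)] [np.float64(-130.01642173760675), np.float64(117.17767002371845), np.float64(-7.641901616918371)]
[ 0.49001834 -0.2122206   0.046     ]
row207 V [158 155 153 154 153 152 152 149 147 144 148 152 154 155 155 155 154 155
 154 154 152 145 127 103  91  99 123 149 164 171 172 173 174 175 175 175
 176 176 177 177 178 179 179 179 180 179 181 181 181 182 182 181 181 180
 181 180 180 177 168 145 113 101 123 145 156 155 155 154 153 153 152 151
 150 145 135 127 134 143 146 145 145 145 145 145 149 160 173 179 180 181
 181 181]
col271 V [175 176 178 177 177 171 151 118  89  77  75  79  99 128 147 152 153 152
 154 153 153 154 153 151 146 129 102  76  62  65  77 102 130 148 153 154
 155 155 154 153 153 152 151 156 167 178 184 187 188 188 189 188 188 186
 184 181 178 177 178 179 181 181 179 178 176 176 174 173 172 171 165 145
 116  93  85  82  81  81  81  81  83  99 127 146 152 153 153 154 153 153
 153 152 151 150 154 164 172 176 176 175]
```

Centre from the two full marks (chord 51.1 mm → r 29.5, as it must be) and the collar top agree: (0.491, -0.212).

Emit:
arm_command:
  travel:
    - [0.0018,-0.0058,0.03]
    - [0,0,0.04]
    - [0,0,0.025]
    - [0,0,0.0104]
    - [0,0,0]
  dr:
    - [0,0,0]
    - [0,0,0]
    - [0,0,0]
    - [0,0,0]
    - [0,0,0]
  claw: [0.085,0.085,0.085,0.085,0.085]
  force: 50

```text
clock: 16.05
tcp_pos: [0.4914, -0.2124, 0.0291]
eef_rot: [-0.147, 0.989, 0.0, -0.0]
ft_force: [0.4, 0.2, -0.2]
width: 0.994
gripper_force: 0.0
```

Emit:
arm_command:
  travel:
    - [0,0,0]
    - [0,0,0]
    - [0,0,0]
    - [0,0,0]
    - [0,0,0]
  dr:
    - [0,0,0]
    - [0,0,0]
    - [0,0,0]
    - [0,0,0]
    - [0,0,0]
  claw: [0.07,0.06,0.04,0.04,0.04]

```text
clock: 16.68
tcp_pos: [0.4919, -0.2128, 0.0305]
eef_rot: [-0.147, 0.989, -0.001, 0.001]
ft_force: [-1.4, 0.4, 5.8]
width: 0.561
gripper_force: 50.9
```

```bash
python3 - <<'E'
from h import *
plan((.4912,-.2123,.12),(.5585,.0092,.12))
E
```

```text
at [ 0.4919 -0.2128  0.0305] z [ 0.0015 -0.001  -1.    ] yaw_y 106.94 q7 1.948 t 16.675
(0.4912, -0.2123, 0.12) 2 rows of [ 0.0002  0.0003 -0.0447]
(0.5585, 0.0092, 0.12) 4 rows of [-0.0322  0.0481 -0.    ]
```

Emit:
arm_command:
  travel:
    - [0,0,-0.02]
    - [0,0,-0.04]
    - [-0.01,0.017,-0.03]
    - [-0.02,0.03,0]
    - [-0.02,0.03,0]
  dr:
    - [0,0,0]
    - [0,0,0]
    - [0,0,0]
    - [0,0,0]
    - [0,0,0]
  claw: [0.04,0.04,0.04,0.04,0.04]

```text
clock: 17.3
tcp_pos: [0.517, -0.1238, 0.12]
eef_rot: [-0.147, 0.989, -0.0, 0.001]
ft_force: [0.1, 0.4, -1.1]
width: 0.561
gripper_force: 52.2
```

Emit:
arm_command:
  travel:
    - [-0.02,0.03,0]
    - [-0.02,0.03,0]
    - [-0.02,0.03,0]
    - [-0.0188,0.0254,0]
    - [0,0,0]
  dr:
    - [0,0,0]
    - [0,0,0]
    - [0,0,0]
    - [0,0,0]
    - [0,0,0]
  claw: [0.04,0.04,0.04,0.04,0.04]

```text
clock: 17.92
tcp_pos: [0.559, 0.0131, 0.1195]
eef_rot: [-0.15, 0.989, 0.001, 0.001]
ft_force: [0.4, -0.4, -1.7]
width: 0.556
gripper_force: 52.2
```

Emit:
arm_command:
  travel:
    - [0,0,0]
    - [0,0,0]
  dr:
    - [0,0,0]
    - [0,0,0]
  claw: [0.04,0.04]

```text
clock: 18.18
tcp_pos: [0.558, 0.0071, 0.1191]
eef_rot: [-0.146, 0.989, -0.001, -0.0]
ft_force: [-0.6, -0.5, -0.9]
width: 0.559
gripper_force: 52.2
```

```bash
python3 - <<'E'
from h import *
plan((.5583,.0092,.068),(.5583,.0092,.058))
o=monitor.observe(); s,P=marks(o['tcp_pos'][2]-.0025,(180,150,380,340)); print('q7',o['qpos'])
E
```

```text
at [0.558  0.0071 0.1191] z [-8.0e-04 -1.3e-03 -1.0e+00] yaw_y 106.77 q7 1.605 t 18.175
(0.5583, 0.0092, 0.068) 1 rows of [-0.0009  0.002   0.0511]
(0.5583, 0.0092, 0.058) 1 rows of [-0.    0.    0.01]
mark [242.7 224.7] [235 216  17  18 147] [ 0.5397 -0.0158]
q7 [ 0.1068909   0.6204089  -0.24771437  1.81542244  0.21648837  0.73302957
  1.60535678]
```

Emit:
arm_command:
  travel:
    - [-0.0015,0.0015,0.025]
    - [0,0,0.02]
    - [0,0,0.004]
    - [0,0,0]
    - [0,0,0]
  dr:
    - [0,0,0]
    - [0,0,0]
    - [0,0,0]
    - [0,0,0]
    - [0,0,0]
  claw: [0.04,0.04,0.04,0.04,0.04]

```text
clock: 18.85
tcp_pos: [0.5602, 0.0108, 0.0711]
eef_rot: [-0.147, 0.989, -0.0, 0.001]
ft_force: [0.7, -0.7, -1.7]
width: 0.556
gripper_force: 52.2
```

```bash
python3 - <<'E'
from h import *
plan((.559,.009,.062),(.559,.009,.055))
E
```

```text
at [0.5602 0.0108 0.0711] z [ 0.0018  0.     -1.    ] yaw_y 106.9 q7 1.578 t 18.85
(0.559, 0.009, 0.062) 1 rows of [ 0.0017 -0.0013  0.0091]
(0.559, 0.009, 0.055) 1 rows of [0.    0.    0.007]
```

Emit:
arm_command:
  travel:
    - [0.0014,-0.0013,0.002]
    - [0,0,0]
    - [0,0,0]
  dr:
    - [0,0,0]
    - [0,0,0]
    - [0,0,0]
  claw: [0.04,0.04,0.04]

```text
clock: 19.23
tcp_pos: [0.5586, 0.0093, 0.0683]
eef_rot: [-0.147, 0.989, -0.0, 0.0]
ft_force: [-1.0, 0.9, -0.9]
width: 0.561
gripper_force: 52.2
```

Emit:
arm_command:
  travel:
    - [0,0,0.003]
    - [0,0,0.003]
    - [0,0,0.002]
    - [0,0,0]
  dr:
    - [0,0,0]
    - [0,0,0]
    - [0,0,0]
    - [0,0,0]
  claw: [0.04,0.04,0.04,0.04]

```text
clock: 19.73
tcp_pos: [0.5584, 0.0093, 0.0599]
eef_rot: [-0.147, 0.989, 0.0, -0.0]
ft_force: [-0.1, -0.4, -1.0]
width: 0.559
gripper_force: 52.2
```

Emit:
arm_command:
  travel:
    - [0,0,0.002]
    - [0,0,0.002]
    - [0,0,0]
  dr:
    - [0,0,0]
    - [0,0,0]
    - [0,0,0]
  claw: [0.04,0.04,0.04]

```text
clock: 20.1
tcp_pos: [0.5584, 0.0093, 0.056]
eef_rot: [-0.147, 0.989, -0.0, -0.0]
ft_force: [0.2, -0.2, -1.4]
width: 0.556
gripper_force: 52.2
```

Emit:
arm_command:
  travel:
    - [0,0,0.001]
    - [0,0,0.001]
    - [0,0,0]
  dr:
    - [0,0,0]
    - [0,0,0]
    - [0,0,0]
  claw: [0.04,0.04,0.04]

```text
clock: 20.48
tcp_pos: [0.5585, 0.0092, 0.0541]
eef_rot: [-0.147, 0.989, -0.0, -0.0]
ft_force: [-0.1, 0.3, -1.4]
width: 0.561
gripper_force: 52.2
```

Emit:
arm_command:
  travel:
    - [0,0,0.001]
    - [0,0,0.001]
    - [0,0,0]
  dr:
    - [0,0,0]
    - [0,0,0]
    - [0,0,0]
  claw: [0.04,0.04,0.04]

```text
clock: 20.85
tcp_pos: [0.5585, 0.0093, 0.0521]
eef_rot: [-0.147, 0.989, -0.0, -0.0]
ft_force: [0.2, -0.1, -2.0]
width: 0.558
gripper_force: 52.2
```

Emit:
arm_command:
  travel:
    - [0,0,0.001]
    - [0,0,0.001]
    - [0,0,0]
  dr:
    - [0,0,0]
    - [0,0,0]
    - [0,0,0]
  claw: [0.04,0.04,0.04]

```text
clock: 21.22
tcp_pos: [0.5585, 0.0093, 0.0501]
eef_rot: [-0.147, 0.989, -0.0, -0.0]
ft_force: [0.6, 0.9, -2.5]
width: 0.558
gripper_force: 52.2
```

Emit:
arm_command:
  travel:
    - [0,0,0.001]
    - [0,0,0.001]
    - [0,0,0]
  dr:
    - [0,0,0]
    - [0,0,0]
    - [0,0,0]
  claw: [0.04,0.04,0.04]

```text
clock: 21.6
tcp_pos: [0.5586, 0.0093, 0.0486]
eef_rot: [-0.147, 0.989, -0.0, -0.0]
ft_force: [-1.0, 0.4, 2.3]
width: 0.56
gripper_force: 52.6
```

Contact with the threads at ring z ≈ 18 mm, so about 90° from home. Start screwing clockwise, following the lead.

Emit:
arm_command:
  travel:
    - [0,0,0.0005]
    - [0,0,0.0006]
    - [0,0,0.0006]
    - [0,0,0]
  dr:
    - [0,0,9]
    - [0,0,9]
    - [0,0,9]
    - [0,0,0]
  claw: [0.04,0.04,0.04,0.04]

```text
clock: 22.1
tcp_pos: [0.5593, 0.0096, 0.0468]
eef_rot: [0.087, 0.996, 0.0, 0.001]
ft_force: [0.7, 0.4, 0.7]
width: 0.556
gripper_force: 52.4
```

```bash
python3 - <<'E'
from h import *
plan(); o=monitor.observe(); print(o['torque'],o['ft_force'])
E
```

```text
at [0.5593 0.0096 0.0468] z [ 1.6e-03 -1.0e-04 -1.0e+00] yaw_y 80.04 q7 1.243 t 22.1
[ 0.11129156 -0.08438357 -0.05644813] [0.72029571 0.39294299 0.72816293]
```

Emit:
arm_command:
  travel:
    - [0,0,0.0006]
    - [0,0,0.0006]
    - [0,0,0.0006]
    - [0,0,0]
  dr:
    - [0,0,9]
    - [0,0,9]
    - [0,0,9]
    - [0,0,0]
  claw: [0.04,0.04,0.04,0.04]
  force: 80

```text
clock: 22.6
tcp_pos: [0.5594, 0.0095, 0.0452]
eef_rot: [0.316, 0.949, 0.0, 0.001]
ft_force: [0.5, 0.1, 3.4]
width: 0.549
gripper_force: 81.6
```

```bash
python3 - <<'E'
from h import *
plan(); o=monitor.observe(); print(o['torque'],o['ft_force'])
E
```

```text
at [0.5594 0.0095 0.0452] z [ 1.8e-03 -1.0e-04 -1.0e+00] yaw_y 53.13 q7 0.923 t 22.6
[ 0.08997021 -0.09531009 -0.07789632] [0.54678689 0.10447742 3.35940923]
```

Emit:
arm_command:
  travel:
    - [0,0,0.0006]
    - [0,0,0.0006]
    - [0,0,0.0006]
    - [0,0,0]
  dr:
    - [0,0,9]
    - [0,0,9]
    - [0,0,9]
    - [0,0,0]
  claw: [0.04,0.04,0.04,0.04]

```text
clock: 23.1
tcp_pos: [0.5595, 0.0092, 0.0436]
eef_rot: [0.529, 0.849, 0.0, 0.001]
ft_force: [0.7, 0.3, 5.5]
width: 0.547
gripper_force: 81.8
```

```bash
python3 - <<'E'
from h import *
plan(); o=monitor.observe(); print(o['torque'],o['ft_force'])
E
```

```text
at [0.5595 0.0092 0.0436] z [ 1.9e-03 -3.0e-04 -1.0e+00] yaw_y 26.13 q7 0.604 t 23.1
[-0.04188933  0.09752727 -0.06527729] [0.6861997  0.25803459 5.50338616]
```

Emit:
arm_command:
  travel:
    - [0,0,0.0005]
    - [0,0,0.0005]
    - [0,0,0]
  dr:
    - [0,0,8]
    - [0,0,8]
    - [0,0,0]
  claw: [0.04,0.04,0.04]

```text
clock: 23.48
tcp_pos: [0.5598, 0.0091, 0.043]
eef_rot: [0.642, 0.767, 0.001, 0.001]
ft_force: [-0.2, -0.3, 7.8]
width: 0.547
gripper_force: 82.1
```

```bash
python3 - <<'E'
from h import *
plan(); o=monitor.observe(); print(o['torque'],o['ft_force'])
E
```

```text
at [0.5598 0.0091 0.043 ] z [ 2.6e-03 -2.0e-04 -1.0e+00] yaw_y 10.13 q7 0.415 t 23.475
[-0.04164725  0.14600286  0.00480072] [-0.2481518  -0.26226913  7.82332968]
```

Emit:
arm_command:
  travel:
    - [0,0,0.0004]
    - [0,0,0.0004]
    - [0,0,0]
  dr:
    - [0,0,8]
    - [0,0,8]
    - [0,0,0]
  claw: [0.04,0.04,0.04]

```text
clock: 23.85
tcp_pos: [0.5604, 0.0086, 0.0429]
eef_rot: [0.743, 0.67, 0.001, 0.002]
ft_force: [0.5, -0.1, 10.2]
width: 0.549
gripper_force: 82.4
```

```bash
python3 - <<'E'
from h import *
plan(); o=monitor.observe(); print(o['torque'],o['ft_force'])
E
```

```text
at [0.5604 0.0086 0.0429] z [ 4.e-03 -5.e-04 -1.e+00] yaw_y -5.89 q7 0.223 t 23.85
[-0.0734267   0.17036387 -0.07233582] [ 0.48622172 -0.11376988 10.1836724 ]
```

```bash
python3 - <<'E'
from h import *
o=monitor.observe(); s,P=marks(.040,(150,130,420,400)); c=np.array([.5587,.009])
for p in P: print(np.degrees(np.arctan2(*(p-c)[::-1])),np.hypot(*(p-c)))
E
```

```text
mark [242.6 224.9] [234 216  18  18 147] [0.5443 0.0334]
120.61272057043732 0.02830594524690334
```

No slip: the mark sits at the same pixel. z has bottomed, so I'll tighten a little without pushing.

Emit:
arm_command:
  travel:
    - [0,0,-0.0003]
    - [0,0,0]
    - [0,0,0]
  dr:
    - [0,0,6]
    - [0,0,6]
    - [0,0,0]
  claw: [0.04,0.04,0.04]

```text
clock: 24.28
tcp_pos: [0.5603, 0.009, 0.0428]
eef_rot: [0.808, 0.589, 0.001, 0.001]
ft_force: [1.2, -0.3, 7.6]
width: 0.546
gripper_force: 82.1
```

```bash
python3 - <<'E'
from h import *
plan(); o=monitor.observe(); print(o['torque'],o['ft_force']); marks(.040,(150,130,420,400))
E
```

```text
at [0.5603 0.009  0.0428] z [ 3.3e-03 -1.0e-04 -1.0e+00] yaw_y -17.84 q7 0.077 t 24.275
[ 0.11231711  0.10673593 -0.0610238 ] [ 1.18272931 -0.30436734  7.61052025]
mark [242.5 224.9] [234 216  18  18 149] [0.5495 0.0363]
```

Emit:
arm_command:
  travel:
    - [0,0,0]
    - [0,0,0]
    - [0,0,0]
  dr:
    - [0,0,8]
    - [0,0,8]
    - [0,0,0]
  claw: [0.04,0.04,0.04]

```text
clock: 24.7
tcp_pos: [0.561, 0.0101, 0.0427]
eef_rot: [0.882, 0.471, 0.002, 0.001]
ft_force: [1.3, 1.4, 6.7]
width: 0.543
gripper_force: 84.5
```

```bash
python3 - <<'E'
from h import *
plan(); o=monitor.observe(); print(o['torque'],o['ft_force'],o['joint_efforts'][6]); marks(.040,(150,130,420,400))
E
```

```text
at [0.561  0.0101 0.0427] z [ 4.6e-03  7.0e-04 -1.0e+00] yaw_y -33.77 q7 -0.121 t 24.7
[ 0.35606034 -0.33994284 -0.09366811] [1.32811538 1.4092506  6.71955549] 0.017313973512500525
mark [240.9 228.2] [233 220  17  18 148] [0.5564 0.0381]
```

The tool has drifted about 2 mm off axis and the ring slid slightly in the pads. I'll release, check how the ring sits, recentre and regrip.

Emit:
arm_command:
  travel:
    - [0,0,0]
    - [0,0,0]
    - [0,0,0]
    - [0,0,-0.025]
    - [0,0,-0.04]
  dr:
    - [0,0,0]
    - [0,0,0]
    - [0,0,0]
    - [0,0,0]
    - [0,0,0]
  claw: [0.06,0.07,0.085,0.085,0.085]

```text
clock: 25.38
tcp_pos: [0.5571, 0.0093, 0.1057]
eef_rot: [0.883, 0.469, -0.002, -0.001]
ft_force: [-0.3, -1.0, 0.2]
width: 0.996
gripper_force: 0.0
```

Emit:
arm_command:
  travel:
    - [0,0,-0.025]
    - [0,0,0]
    - [0,0,0]
  dr:
    - [0,0,0]
    - [0,0,0]
    - [0,0,0]
  claw: [0.085,0.085,0.085]

```text
clock: 25.75
tcp_pos: [0.5577, 0.0095, 0.1304]
eef_rot: [0.883, 0.469, -0.001, -0.001]
ft_force: [-0.8, 0.9, 0.0]
width: 0.996
gripper_force: 0.0
```

```bash
python3 - <<'E'
from h import *
plan((.5587,.009,.13),(.5587,.009,.043)); s,P=marks(.040,(150,100,420,330))
save('w11.png',s['color'])
if len(P)>=2:
  c=np.array([.5587,.009])
  for p in P: print(np.degrees(np.arctan2(*(p-c)[::-1])),np.hypot(*(p-c)))
  print(np.linalg.norm(P[0]-P[1]))
hsv=cv2.cvtColor(s['color'],cv2.COLOR_RGB2HSV); H,S,V=[hsv[...,i].astype(int) for i in range(3)]
# hole / collar: dark regions near centre
u,v=map(int,proj(s,[.5587,.009,.058])); print(u,v); print('row',V[v,u-55:u+55]); print('col',V[v-70:v+50,u]); print('S',S[v-70:v+50,u])
E
```

```text
at [0.5577 0.0095 0.1304] z [-2.2e-03  2.0e-04 -1.0e+00] yaw_y -34.06 q7 -0.205 t 25.75
(0.5587, 0.009, 0.13) 1 rows of [0.0002 0.0011 0.0004]
(0.5587, 0.009, 0.043) 2 rows of [0.     0.0001 0.0435]
mark [257.4 177.6] [252 172  12  12  67] [0.5565 0.0383]
mark [322.3 202. ] [317 200  12   5  52] [ 0.5857 -0.0038]
mark [266.7 245.1] [265 244   4   3   9] [ 0.5314 -0.0097]
94.34133252216519 0.02937584560192328
-25.41729237832134 0.029874972780113914
-145.53823209132443 0.03311537003249788
0.05125080937053383
282 216
row [191 191 190 189 186 183 182 182 183 184 181 173 164 157 156 156 155 155
 154 151 146 145 152 156 157 157 157 157 157 157 157 157 156 151 134 106
  84  76  72  65  55  45  44  49  62  77  94 108 119 124 128 130 132 133
 135 133 132 130 128 127 124 116 102  84  66  49  41  35  35  40  50  62
  74  82  85  87  98 121 143 152 154 156 157 156 157 158 158 158 157 153
 144 137 141 150 152 152 152 152 152 156 162 172 177 180 182 183 182 181
 180 178]
col [183 174 147 103  67  67  75  77  75  76  77  78  79  79  81  99 128 147
 155 156 156 155 155 157 157 156 155 154 149 135 11
[... 153 characters left out ...]
39 136 133 123
  97  63  42  39  42  53  70  81  85  84  84  84  85  85  84  85  92 110
 135 150 155 156 157 157 156 156 154 154 154 154 159 167 173 175 176 177
 177 178 178 179 177 177 177 176 177 178 179 181]
S [ 92  91  88  77  34  11  17  13   3  47  96 124 126 129 129 126 128 130
 130 127 129 130 128 128 130 131 130 127 128 127 123 111 104  98  92 103
 118 127 127 129 128 129 128 127 127 129 128 128 130 133 141 145 149 149
 149 149 149 149 150 152 151 150 150 152 151 150 152 151 150 150 151 149
 145 130  97  78  91 101 117 123 123 124 124 124 123 120 121 120 122 127
 128 127 128 129 127 127 127 127 127 126 126 126 117 105  96  95  93  94
  94  93  93  94  92  94  94  93  92  92  93  93]
```

Released, the ring is centred and level: marks 120° apart, about 29.5 mm radius, z about 12–13 mm. I'll regrip centred and tighten to a firm torque.

Emit:
arm_command:
  travel:
    - [0.0002,0.0011,0.03]
    - [0,0,0.04]
    - [0,0,0.0155]
    - [0,0,0]
  dr:
    - [0,0,0]
    - [0,0,0]
    - [0,0,0]
    - [0,0,0]
  claw: [0.085,0.085,0.085,0.085]
  force: 80

```text
clock: 26.3
tcp_pos: [0.5586, 0.0087, 0.0446]
eef_rot: [0.883, 0.469, -0.002, -0.001]
ft_force: [0.6, 0.2, 0.3]
width: 0.994
gripper_force: 0.0
```

```bash
python3 - <<'E'
from h import *
plan((.5588,.0089,.0430))
E
```

```text
at [0.5586 0.0087 0.0446] z [-3.3e-03 -3.0e-04 -1.0e+00] yaw_y -34.09 q7 -0.125 t 26.3
(0.5588, 0.0089, 0.043) 1 rows of [0.0003 0.     0.0016]
```

Emit:
arm_command:
  travel:
    - [0.0003,0,0.0012]
    - [0,0,0]
    - [0,0,0]
    - [0,0,0]
    - [0,0,0]
  dr:
    - [0,0,0]
    - [0,0,0]
    - [0,0,0]
    - [0,0,0]
    - [0,0,0]
  claw: [0.07,0.06,0.04,0.04,0.04]

```text
clock: 26.92
tcp_pos: [0.5604, 0.0091, 0.0466]
eef_rot: [0.883, 0.469, 0.001, 0.0]
ft_force: [-1.5, 0.0, 8.0]
width: 0.541
gripper_force: 80.6
```

```bash
python3 - <<'E'
from h import *
plan(); o=monitor.observe(); print(o['torque'],o['ft_force'],o['joint_efforts'][6]); marks(.040,(150,130,420,400))
E
```

```text
at [0.5604 0.0091 0.0466] z [ 1.9e-03  8.0e-04 -1.0e+00] yaw_y -34.03 q7 -0.124 t 26.925
[0.10942671 0.42877219 0.09775858] [-1.53055121  0.04724828  8.04649968] -0.1298216823488474
mark [241.4 223. ] [233 214  18  18 145] [0.5564 0.0381]
mark [340.6 255.4] [333 254  14   5  43] [ 0.5874 -0.004 ]
```

Emit:
arm_command:
  travel:
    - [0,0,0]
    - [0,0,0]
  dr:
    - [0,0,6]
    - [0,0,0]
  claw: [0.04,0.04]

```text
clock: 27.22
tcp_pos: [0.5614, 0.0103, 0.0465]
eef_rot: [0.905, 0.425, 0.002, 0.0]
ft_force: [-0.3, 1.1, 6.4]
width: 0.539
gripper_force: 83.8
```

```bash
python3 - <<'E'
from h import *
plan(); o=monitor.observe(); print(o['torque'],o['ft_force'],o['joint_efforts'][6]); marks(.040,(150,130,420,400))
E
```

```text
at [0.5614 0.0103 0.0465] z [ 3.3e-03  5.0e-04 -1.0e+00] yaw_y -39.69 q7 -0.197 t 27.225
[ 0.27025138 -0.00138408  0.87138508] [-0.26559032  1.05344072  6.39757875] -0.9200539626181126
mark [238.6 228.1] [230 220  18  17 141] [0.5574 0.0383]
mark [337.6 254.7] [327 252  19   6  70] [ 0.586  -0.0043]
```

Now there is a firm stop: 0.87 Nm, with the collar slipping in the pads and the ring not turning. Release and measure the ring height.

Emit:
arm_command:
  travel:
    - [0,0,0]
    - [0,0,0]
    - [0,0,0]
    - [0,0,-0.025]
    - [0,0,-0.04]
  dr:
    - [0,0,0]
    - [0,0,0]
    - [0,0,0]
    - [0,0,0]
    - [0,0,0]
  claw: [0.06,0.07,0.085,0.085,0.085]

```text
clock: 27.9
tcp_pos: [0.5585, 0.009, 0.1092]
eef_rot: [0.907, 0.422, -0.002, -0.001]
ft_force: [1.0, -0.6, 0.6]
width: 0.999
gripper_force: 0.0
```

Emit:
arm_command:
  travel:
    - [0,0,-0.02]
    - [0,0,0]
    - [0,0,0]
  dr:
    - [0,0,0]
    - [0,0,0]
    - [0,0,0]
  claw: [0.085,0.085,0.085]

```text
clock: 28.28
tcp_pos: [0.5589, 0.0092, 0.1287]
eef_rot: [0.907, 0.422, -0.001, -0.001]
ft_force: [-0.3, 0.3, -0.2]
width: 0.996
gripper_force: 0.0
```

```bash
python3 - <<'E'
from h import *
plan((.5587,.009,.13),(.5587,.009,.043)); C=[]
for i in range(3):
    s,P=marks(.040,(150,100,420,330)); C.append(np.linalg.norm(P[0]-P[1]))
# contour height by eye: upper edge of skirt vs flange etc
c=np.array([.5587,.009])
for p in P: print(np.degrees(np.arctan2(*(p-c)[::-1])),np.hypot(*(p-c)))
print(C)
# side view: ring vs barrel extents
t=snap('side');print('expect ring home: collar top near/far, skirt bottom', [np.round(proj(t,[.5587,.009,z]),1) for z in (.012,.04,.058)])
u=int(proj(t,[.5587,.009,.03])[0]); hsv=cv2.cvtColor(t['color'],cv2.COLOR_RGB2HSV); print(u,hsv[185:235,u,2].tolist(),hsv[185:235,u,1].tolist())
E
```

```text
at [0.5589 0.0092 0.1287] z [-2.1e-03  2.0e-04 -1.0e+00] yaw_y -40.09 q7 -0.28 t 28.275
(0.5587, 0.009, 0.13) 1 rows of [-0.0003 -0.     -0.0013]
(0.5587, 0.009, 0.043) 2 rows of [0.0001 0.0001 0.0435]
mark [253.2 180.3] [248 175  12  12  66] [0.5575 0.0386]
mark [320.  200.4] [314 198  13   6  57] [ 0.5851 -0.0044]
mark [268.  247.5] [267 247   3   2   6] [ 0.5308 -0.0089]
mark [253.4 180.4] [248 175  12  12  68] [0.5575 0.0385]
mark [320.3 200.4] [314 198  13   6  58] [ 0.5851 -0.0045]
mark [268.  247.5] [267 247   3   2   6] [ 0.5307 -0.0088]
mark [253.2 180.1] [248 175  12  11  65] [0.5575 0.0387]
mark [320.2 200.4] [314 198  13   6  59] [ 0.585  -0.0045]
mark [268.  247.5] [267 247   3   2   6] [ 0.5308 -0.0088]
92.30439370751101 0.029687258348291844
-27.065951857134294 0.02958581504908096
-147.43392526367273 0.03314042019724235
[np.float64(0.051093957116258255), np.float64(0.05108471963793833), np.float64(0.05116839284456243)]
expect ring home: collar top near/far, skirt bottom [array([300.5, 214.9]), array([300.8, 205. ]), array([301. , 198.4])]
300 [190, 193, 197, 198, 201, 203, 203, 203, 189, 177, 156, 120, 110, 112, 107, 111, 113, 128, 162, 178, 151, 101, 91, 86, 80, 82, 118, 157, 177, 155, 123, 112, 112, 113, 111, 113, 113, 110, 114, 135, 127, 71, 57, 60, 112, 166, 185, 184, 181, 179] [105, 108, 109, 107, 107, 107, 107, 109, 127, 158, 162, 153, 155, 157, 167, 159, 153, 161, 159, 159, 152, 131, 115, 107, 105, 103, 138, 162, 156, 156, 155, 166, 159, 158, 161, 153, 156, 169, 154, 36, 10, 11, 13, 21, 82, 101, 106, 107, 104, 107]
```

```bash
python3 - <<'E'
from h import *
t=snap('side'); c=np.array([.5587,.009]); d=t['T'][:2,3]-c; d/=np.linalg.norm(d)
for r,z,n in ((.038,0,'flange bottom'),(.0345,.012,'skirt bottom home'),(.0345,.014,'skirt +2mm'),(.0345,.040,'skirt top'),(.0245,.058,'collar top near')):
    print(n,np.round(proj(t,[*(c+d*r),z]),1))
print(np.round(proj(t,[*(c-d*.0245),.058]),1),'collar far top'); plan(); print(ticket.finish_job())
E
```

```text
flange bottom [300.1 229.1]
skirt bottom home [300.2 224. ]
skirt +2mm [300.3 223.3]
skirt top [300.5 213.9]
collar top near [300.8 204.6]
[301.1 192.5] collar far top
at [0.5593 0.009  0.1288] z [-1.8e-03 -2.0e-04 -1.0e+00] yaw_y -40.09 q7 -0.281 t 28.525
the job is handed in; nothing more can be done
None
```

The lamp head is assembled and handed in at 28.5 s. The filter and spacer are in the barrel, the ring is screwed clockwise to a firm stop (0.87 Nm), and the gripper is clear. By camera the ring sits at the home height, about ±0.5 mm, and centred. The bottle, wrench and tray were not handled. The judge returned no result, so success is unconfirmed.

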